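# Wipe the marble chips into the sorting tray's covered trough

### The arm

A 6-joint arm with a two-finger parallel gripper is mounted at the origin on a cart in front of the work surface, level with it; the furniture and walls round the work are solid. World frame = base frame: x ahead of the robot, y to its left, z up, the work surface at z = 0. Lengths are in mm, angles in rad, forces in N, time in s.
With the tool pointing down it reaches from about 350 to 725 mm from the base axis. Payload 6 kg.
Tool frame: the origin (TCP) lies between the finger pads; the fingertips stand 25 mm ahead of it and the grasp point (between the pads) lies 6 mm ahead of it; z points along the fingers, y is the line along which they close (so a half turn about z gives the same grasp; the last joint's range is limited). The gripper opens to 85 mm and grips with 20 to 120 N. Pads are 22 mm wide; open, the fingers measure 114 mm over their backs; the gripper's body (76 mm by 85 mm) begins 54 mm behind the grasp point. The pads swing forward as they close: fully open they stand 13 mm farther back than shut.
Start: joints at [-0.782, 0.04, 0.085, 0, -1.615, -0.334], TCP at [263.576, -538.984, 256.261] pointing down, gripper open.
Joint ranges: [-2.56, 2.56], [-1.29, 2.01], [-1.08, 1.49], [-3.29, 1.98], [-2.81, -0.18], [-2.99, 2.99]. Speed limits (rad/s): [2.57, 2.57, 3.01, 3.14, 3.14, 3.14].

### API

Orientations are given as a 3x3 rotation matrix whose columns are the frame's x, y, z axes.
In Python, from station import bot gives the robot as it stands.
- The arm moves only by the tool drive_tool, never from a script. Its argument "series" is a list of rows, each a list of 3 entries, a list of its own where there are three numbers: the shift along the world's x, y, z in cm, then the turn, a rotation vector about the world's x, y, z in rad, then the opening, from 0 (shut) to 1 (fully open). In form: [[[tx, ty, tz], [wx, wy, wz], claw], ...]. A call has 1 to 5 rows; each row is the pose to reach, as a shift and turn from the pose commanded when the call began; what a row does not reach only later rows make up. A row lasts 1/8 s, in which the tool goes at most 62.5 mm and 10.7 degrees, less where a joint would pass 70% of its speed; a pose out of reach is approached as far as the arm can. A call with a gripper value outside its range is refused whole. The fingers move at their own pace and stop on an object; "force" is the grip in N (left out, the last holds). Time passes only in rows, so rows that repeat a pose let the fingers close. It gives the time, the measured TCP pose, the force, the opening and the grip force at its end, in the units of the state.
- bot.read_state(): the state, without advancing time (a new reading comes with each control period).
- bot.get_image(name): name is "scene" or "top" or "wrist"; returns the picture (480x640x3 uint8, red, green, blue); there is no depth.
- bot.get_calibration(name): a dict with "fx", "fy", "cx", "cy" (pixels), "R" (3x3) and "t" (3): a world point X has camera coordinates R X + t. Camera axes: x right, y down, z forward; pixel columns grow to the right and rows downward; lengths in mm; the calibration is good to about 2 mm. A picture is of the moment at which its call begins: read the wrist's pose just before it. get_calibration takes no time and is no camera call; for the wrist camera it gives the pose at the moment of the call.
- bot.hand_in(): hands the job in; it is judged then, once.
Trained networks look in the newest picture that a camera, given by its name, has taken for a name from the list of things; names that differ only in an ending like _2 or _b are one class to them, and where a whole thing is asked for, a point or a joint stands for the part that bears it (a point fixed in the world has none). Each returns a list of dicts, best first, with "conf" (0 to 1); they miss things now and then, are a little off and sometimes report something else, mostly with a low value. They report only what shows in the picture. A call takes as long as a camera call.
- bot.boxes_of(camera, target): "xy" ([column, row] in pixels, amid what is visible of it).
- bot.regions_of(camera, target): "pixels" (480x640 bool, what is visible of it) and "xy" ([column, row] in pixels, amid what is visible of it).
- bot.mark_of(camera, target): "xy" ([column, row] in pixels: a listed point, or the origin of a listed thing).
The state is a dict: "time": time; "qpos": joint angles; "qvel": joint speeds; "tau": joint torques, N m; "ee_pos": TCP position; "tool_rot": TCP orientation; "force": force on the tool from outside, world axes, zero at the start; "torque": the same for the moment, N m; "grip_width": opening from 0.0 (shut) to 1.0 (fully open); "grasp_force": force on a finger pad.
Only numpy, scipy, OpenCV 4.12 (cv2) and the standard library are available. Lean on these libraries where they do the work, as an engineer would, in place of code of your own. Each camera call takes 0.05 s, during which the arm holds its last target. There are 200 camera calls.

### The job

The broken marble chips on the sorting tray are the sample for the acid test: swing the lid of the tray's trough fully open, then take the scraper block and wipe all six chips off the plate into the trough, without the gripper touching a chip. Finish with the lid shut over the chips and the scraper standing upright in its steel tray, released; leave the other things on the bench where they are.

Things in the scene. Friction and masses are not known exactly. Their poses are not given: they have to be found in the camera images.
- sorting_tray: white sorting tray, fixed, 206 (its x) x 215 (its y) x 44 mm tall; origin: centre of its underside on the worktop, z up. Flat grey plate at z = 36 mm from y = -103 to +40, x = -97 to +97 mm; rims 8 mm higher at both x ends and the -y end. The +y edge of the plate is open and drops into the trough under the steel lid.
- trough (a point): centre of the trough's inner floor, at x = 0, y = 70, z = 7 mm in the tray's frame. The trough is 194 mm long (x), 60 mm wide (y = 40 to 100 mm) and 29 mm deep below the plate.
- lid_hinge (a point): middle of the lid's hinge axis, which runs along the tray's x on the trough's outer wall, at x = 0, y = 103, z = 40 mm in the tray's frame.
- trough_lid (a joint): angle of the flat steel lid (190 mm along the hinge, 65 mm from hinge to free edge, 90 g). 0 = shut and level; grows to its stop at 1.95 rad as the free edge swings up and over to the tray's +y side, leaning outward. Freely hinged, gently damped: let go above about 1.7 rad it falls fully open and stays, below about 1.4 rad it falls shut by itself in about 2 s.
- lid_pull (a point): centre of the black T-shaped pull on the lid's upper face: a bar 12 mm thick, 30 mm long, parallel to the hinge, about 24 mm above the lid. It moves with the lid, on a 52.5 mm radius about the hinge: shut at x = 0, y = 56, z = 63.5 mm of the tray; fully open at y = 142, z = 75 mm, outside the lid. Pinched on its two flat ends it can turn between the fingers.
- scraper: scraper block, 100 to 200 g: white block 120 (its x) x 24 (its y) mm, 26 mm tall, on a black rubber lip 18 mm thick; on it an upright black handle 72 mm long (x), 18 mm thick (y), from z = 26 to 68 mm. Origin: centre of its underside, z up. It stands upright on its lip.
- scraper_tray: shallow steel tray, fixed, in which the scraper stands; outside 150 (its x) x 54 (its y) mm, rim 12 mm tall, wall and floor 2 mm thick; origin: centre of its underside, z up. The scraper starts standing in it, about parallel to it.
- chip_1: white marble chip, an irregular broken piece about 25 x 21 x 14 mm, 12 g; origin: its middle. It starts flat on the sorting plate.
- chip_2: white marble chip, an irregular broken piece about 25 x 21 x 14 mm, 12 g; origin: its middle. It starts flat on the sorting plate.
- chip_3: white marble chip, an irregular broken piece about 25 x 21 x 14 mm, 12 g; origin: its middle. It starts flat on the sorting plate.
- chip_4: white marble chip, an irregular broken piece about 25 x 21 x 14 mm, 12 g; origin: its middle. It starts flat on the sorting plate.
- chip_5: white marble chip, an irregular broken piece about 25 x 21 x 14 mm, 12 g; origin: its middle. It starts flat on the sorting plate.
- chip_6: white marble chip, an irregular broken piece about 25 x 21 x 14 mm, 12 g; origin: its middle. It starts flat on the sorting plate.
- beaker: bystander: clear 56 mm wide, 70 mm tall beaker; origin: centre of its underside.
- amber_vial: bystander: brown vial with black cap, 28 mm wide, 62 mm tall; origin: centre of its underside.
- petri_dish: bystander: clear open dish, 55 mm wide, 13 mm tall; origin: centre of its underside.
- dropper_2: bystander: white dropper bottle with blue tip, 26 mm wide, 66 mm tall; origin: centre of its underside.
- flask_cap: bystander: blue screw cap, 32 mm wide, 13 mm tall; origin: centre of its underside.
- marker: bystander: white marker pen with black cap, 135 mm long, lying flat; origin: centre of its underside.

How it is judged (in metres and radians):
On the way, in this order (a step that is already met when the one before it is completed fails the run):
1. the trough's lid is swung fully open (value of joint trough_lid above 1.8 rad), for 0.2 s.
2. the scraper is off its tray and over the sorting plate (y of scraper in the frame of sorting_tray between -0.11 and 0.06 m and x of scraper in the frame of sorting_tray between -0.1 and 0.1 m and z of scraper in the frame of sorting_tray below 0.05 m), for 0.1 s.
3. all six chips lie in the trough, below the plate (y of chip_1 in the frame of sorting_tray between 0.04 and 0.102 m and x of chip_1 in the frame of sorting_tray between -0.098 and 0.098 m and z of each of chip_1, chip_2, chip_3, chip_4, chip_5, chip_6 in the frame of sorting_tray below 0.034 m and y of chip_2 in the frame of sorting_tray between 0.04 and 0.102 m and x of chip_2 in the frame of sorting_tray between -0.098 and 0.098 m and y of chip_3 in the frame of sorting_tray between 0.04 and 0.102 m and x of chip_3 in the frame of sorting_tray between -0.098 and 0.098 m and y of chip_4 in the frame of sorting_tray between 0.04 and 0.102 m and x of chip_4 in the frame of sorting_tray between -0.098 and 0.098 m and y of chip_5 in the frame of sorting_tray between 0.04 and 0.102 m and x of chip_5 in the frame of sorting_tray between -0.098 and 0.098 m and y of chip_6 in the frame of sorting_tray between 0.04 and 0.102 m and x of chip_6 in the frame of sorting_tray between -0.098 and 0.098 m), for 0.2 s.
At the end, for the whole second after the job is handed in: All six chips lie in the trough, each chip's middle at least 2 mm below the plate's surface; the lid is shut (within 0.06 rad); the scraper stands at rest and upright (within 0.1 rad) on the floor of its steel tray, its middle within 25 mm of the tray's middle (all of step 3 and value of joint trough_lid below 0.06 rad and horizontal distance between scraper and scraper_tray below 0.025 m and z of scraper in the frame of scraper_tray below 0.006 m and angle between scraper's own z axis and vertical below 0.1 rad and linear speed of scraper below 0.02 m/s); the robot touches nothing.
It fails at once if the gripper or the arm touches a marble chip (contact force between any of the fingers, the arm and chip_1 above 0.3 N or contact force between any of the fingers, the arm and chip_2 above 0.3 N or contact force between any of the fingers, the arm and chip_3 above 0.3 N or contact force between any of the fingers, the arm and chip_4 above 0.3 N or contact force between any of the fingers, the arm and chip_5 above 0.3 N or contact force between any of the fingers, the arm and chip_6 above 0.3 N).
It fails at once if a bystander is moved by more than 30 mm or tipped over (distance of any of beaker, amber_vial, petri_dish, dropper_2, flask_cap, marker from where it was at the start of the episode above 0.03 m or angle between any of beaker, amber_vial, petri_dish, dropper_2, flask_cap's own z axis and vertical above 0.5 rad).
It also fails if it takes over 72 s, if anything falls off the work surface, if the arm or the gripper's body presses on something with over 40 N, if the wrist force passes 120 N, or if a joint passes its speed limit or range.

## Working session

There is one attempt and no reset: what is moved stays moved. The work goes in short steps, Python scripts to look and compute and a tool call to move; the robot and the scene stay as the last step left them, time stands still between calls to the robot, and variables do not carry over. Pictures are saved under pics/ and viewed, at most 10 in all, crops included, and the job is handed in when it is done.

Besides the shell and the picture viewer there is one more tool, called as name(argument=value, ...), one argument or row to a line, values as JSON. drive_tool: Moves the arm, as the interface text tells. Its arguments: {"type":"object","properties":{"series":{"type":"array","items":{"type":"array"}},"force":{"type":"number"}},"required":["series"]}

```bash
mkdir -p pics; ls; cat > h.py <<'E'
from station import bot
import numpy as np, cv2
def ray(cam,uv):
    c=bot.get_calibration(cam); R=np.array(c["R"]);t=np.array(c["t"])
    d=R.T@np.array([(uv[0]-c["cx"])/c["fx"],(uv[1]-c["cy"])/c["fy"],1]); return -R.T@t,d
def atz(cam,uv,z):
    o,d=ray(cam,uv); return o+d*(z-o[2])/d[2]
def proj(cam,X):
    c=bot.get_calibration(cam); p=np.array(c["R"])@np.array(X)+np.array(c["t"]); return np.array([c["fx"]*p[0]/p[2]+c["cx"],c["fy"]*p[1]/p[2]+c["cy"]])
def save(cam,n):
    im=np.array(bot.get_image(cam)); cv2.imwrite(f"pics/{n}.png",im[:,:,::-1]); return im
E
python3 - <<'E'
from h import *
np.set_printoptions(precision=1,suppress=True)
print(bot.read_state())
a=save("top","top0");b=save("scene","sc0")
Z=dict(sorting_tray=0,trough=7,lid_hinge=40,lid_pull=63.5,scraper=2,scraper_tray=0,chip_1=43,beaker=0,amber_vial=0,petri_dish=0,dropper_2=0,flask_cap=0,marker=0)
for n,z in Z.items():
    for cam in("top","scene"):
        for m in bot.mark_of(cam,n)[:8]:
            if m["conf"]>.3: print(n,cam,round(m["conf"],2),np.array(m["xy"]),atz(cam,m["xy"],z))
for cam in("top","scene"):print(ray(cam,(320,240)))
E
```

```text
pics
{'time': 0.0, 'qpos': array([-0.8,  0. ,  0.1, -0. , -1.6, -0.3]), 'qvel': array([ 0., -0., -0., -0.,  0., -0.]), 'tau': array([ -0. , -36.8,  34.7,   6.9,  -0. ,   0. ]), 'ee_pos': array([ 263.5, -538.7,  255.3]), 'tool_rot': array([[-0.9, -0.4, -0. ],
       [-0.4,  0.9,  0. ],
       [ 0. ,  0. , -1. ]]), 'force': array([ 0.2, -0.7, -0.5]), 'torque': array([0., 0., 0.]), 'grasp_force': 0.0, 'grip_width': 1.00164916810625}
sorting_tray top 0.95 [222.8 260.6] [506.9 178.    0. ]
sorting_tray top 0.42 [214.7 233.5] [568.  196.1   0. ]
sorting_tray scene 0.86 [272.  337.2] [510.3 170.8   0. ]
sorting_tray scene 0.65 [326.9 384. ] [375.3 200.9   0. ]
trough top 0.74 [189.3 262.8] [502.6 249.9   7. ]
trough scene 0.56 [246.7 366.9] [507.3 248.5   7. ]
lid_hinge top 0.73 [368.6 277.3] [ 457.8 -137.4   40. ]
lid_hinge top 0.58 [169.3 260.9] [502.6 285.8  40. ]
lid_hinge scene 0.67 [233.1 370. ] [506.4 280.5  40. ]
lid_pull top 0.81 [195.5 256.1] [507.8 225.9  63.5]
lid_pull scene 0.79 [250.9 341.2] [504.4 232.8  63.5]
lid_pull scene 0.68 [290.3 346.6] [442.8 207.5  63.5]
scraper top 
[... 1009 characters left out ...]
[438.6 282.4] [ 447.9 -294.5    0. ]
petri_dish scene 0.67 [403.5 214.5] [ 452.7 -291.6    0. ]
dropper_2 top 0.62 [405.7 224.2] [ 579.9 -228.6    0. ]
dropper_2 top 0.42 [223.5 261.8] [504.2 176.5   0. ]
dropper_2 scene 0.7 [342.1 209. ] [ 589.  -231.3    0. ]
flask_cap top 0.64 [371.1 278.8] [ 459.2 -146.6    0. ]
flask_cap scene 0.69 [364.9 243.6] [ 483.6 -148.4    0. ]
marker top 0.83 [209.  324.8] [367.6 207.1   0. ]
marker scene 0.82 [326.8 385.6] [373.9 203.6   0. ]
marker scene 0.63 [265.7 323.2] [539.2 150.7   0. ]
marker scene 0.51 [277.4 307.5] [542.7 107.6   0. ]
(array([ 298.8,  -13.9, 1331.3]), array([ 0.2, -0. , -1. ]))
(array([160.8, 590.8, 718.7]), array([ 0.4, -0.6, -0.7]))
```

```bash
python3 - <<'E'
import cv2
a=cv2.imread("pics/top0.png");b=cv2.imread("pics/sc0.png")
cv2.imwrite("pics/c0.png",cv2.resize(a[170:350,150:470],(800,450),interpolation=cv2.INTER_CUBIC))
E
```

```text
(no output)
```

View pics/c0.png

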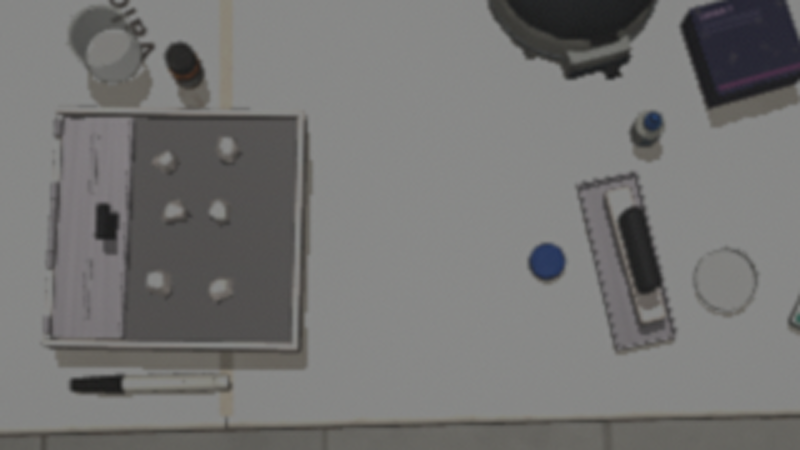

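View pics/sc0.png

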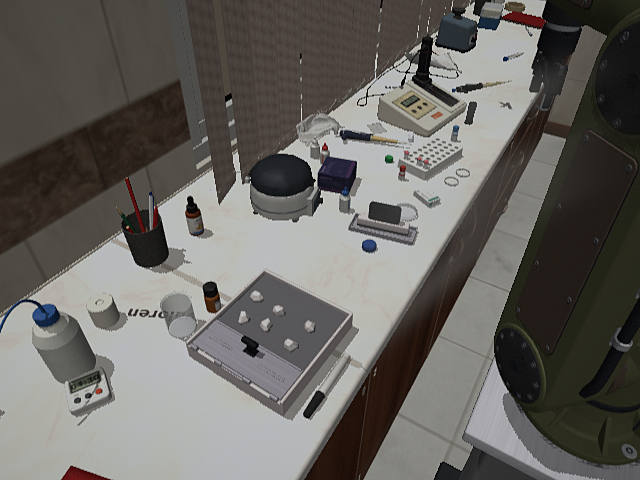

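```bash
cat >> h.py <<'E'
def yaw():
    R=np.array(bot.read_state()["tool_rot"]); return np.arctan2(R[1,1],R[0,1])
E
python3 - <<'E'
from h import *
np.set_printoptions(precision=1,suppress=True)
c=lambda u,v,z:atz("top",(150+u/2.5,170+v/2.5),z)
for p in [(303,113),(299,348),(57,110),(47,345)]: print(c(*p,44))
print("strip",[c(*p,12) for p in [(578,185),(636,175),(675,342),(618,352)]])
print("handle",[c(*p,68) for p in [(631,207),(650,292)]])
print("scene bottle",atz("scene",(70,385),0),atz("scene",(90,410),0))
print(yaw())
r=bot.regions_of("top","scraper_tray")
for m in r[:2]:
    print(m["conf"],m["xy"],m["pixels"].sum(),cv2.minAreaRect(np.argwhere(m["pixels"])[:,::-1].astype(np.float32)))
E
```

```text
[596.7  68.   44. ]
[394.8  73.4  44. ]
[603.9 279.4  44. ]
[402.2 284.   44. ]
strip [array([ 534.1, -170.6,   12. ]), array([ 541.9, -222.1,   12. ]), array([ 394.7, -248.6,   12. ]), array([ 387.2, -198.9,   12. ])]
handle [array([ 504.4, -207.7,   68. ]), array([ 432.5, -220. ,   68. ])]
scene bottle [739.2 426.9   0. ] [674.  439.4   0. ]
2.025572659763431
0.61 [396.3, 281.2] 1026 ((400.01898193359375, 273.731201171875), (70.29367065429688, 25.819549560546875), 76.21839904785156)
```

drive_tool(
  series=[
    [[3,6,0],[0,0,0.15],1],
    [[6,12,0],[0,0,0.3],1],
    [[9,18,0],[0,0,0.45],1],
    [[12,24,0],[0,0,0.6],1],
    [[15,30,0],[0,0,0.75],1],
  ],
)

```text
time: 2.08
ee_pos: [403.8, -257.6, 256.6]
tool_rot: [[-0.353, -0.935, 0.001], [-0.935, 0.353, -0.0], [-0.0, -0.001, -1.0]]
force: [2.0, -0.1, 0.4]
grip_width: 0.998
grasp_force: 0.0
```

drive_tool(
  series=[
    [[1.2,6,0],[0,0,0.06],1],
    [[2.4,12,0],[0,0,0.13],1],
    [[3.6,18,0],[0,0,0.2],1],
    [[4.8,24,0],[0,0,0.26],1],
    [[6,30,0],[0,0,0.33],1],
  ],
)

```text
time: 2.7
ee_pos: [463.3, 42.6, 256.8]
tool_rot: [[-0.033, -0.999, 0.001], [-0.999, 0.033, 0.001], [-0.001, -0.001, -1.0]]
force: [1.0, -1.3, -0.3]
grip_width: 0.999
grasp_force: 0.0
```

drive_tool(
  series=[
    [[1,4,-1],[0,0,0],1],
    [[2,8,-2],[0,0,0],1],
    [[3,12,-3],[0,0,0],1],
    [[4,16,-4],[0,0,0],1],
    [[4,16,-4],[0,0,0],1],
  ],
)

```text
time: 3.32
ee_pos: [502.9, 202.4, 214.2]
tool_rot: [[-0.034, -0.999, -0.003], [-0.999, 0.034, -0.002], [0.002, 0.003, -1.0]]
force: [0.5, -0.1, 0.5]
grip_width: 1.002
grasp_force: 0.0
```

```bash
python3 - <<'E'
from h import *
np.set_printoptions(precision=1,suppress=True)
s=bot.read_state();print(s["time"],s["ee_pos"],yaw(),s["qpos"])
a=save("wrist","w1")
print(ray("wrist",(320,240)))
for n,z in dict(sorting_tray=0,trough=7,lid_hinge=40,lid_pull=63.5,chip_1=43).items():
    for m in bot.mark_of("wrist",n)[:7]:
        if m["conf"]>.3: print(n,round(m["conf"],2),np.array(m["xy"]),atz("wrist",m["xy"],z))
E
```

```text
3.325 [502.9 202.4 214.2] 3.1079847573074537 [ 0.8 -0.1 -0.1 -0.  -1.5 -0.8]
(array([501.2, 123.4, 332.9]), array([ 0. ,  0.3, -1. ]))
sorting_tray 0.7 [318.7 185.7] [504.8 179.1   0. ]
lid_hinge 0.79 [320.9 328.9] [507.2 282.3  40. ]
chip_1 0.83 [214.  122.8] [571.6 127.8  43. ]
chip_1 0.75 [403.  130.3] [448.1 136.9  43. ]
chip_1 0.74 [299. 133.] [516.4 136.2  43. ]
chip_1 0.68 [302.3 192. ] [516.1 175.4  43. ]
chip_1 0.61 [394.8 206.8] [452.6 188.   43. ]
chip_1 0.56 [236.3 208.9] [562.5 185.6  43. ]
```

View pics/w1.png

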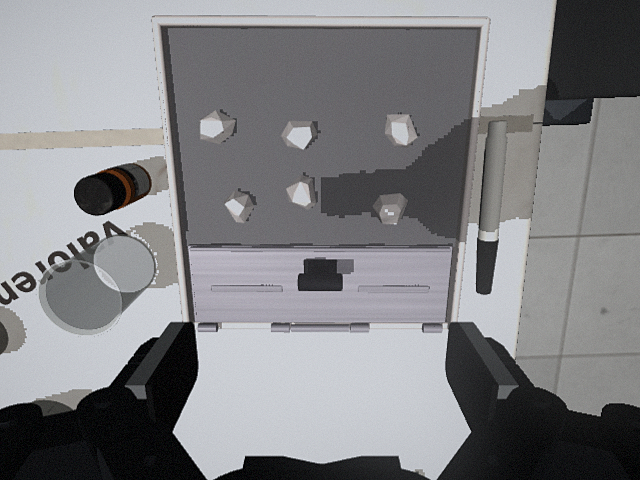

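```bash
python3 - <<'E'
from h import *
np.set_printoptions(precision=1,suppress=True)
import json
im=cv2.imread("pics/w1.png")
for p,z in [((321,282),63.5),((299,282),63.5),((343,282),63.5),((208,328),40),((432,328),40),((152,17),44),((490,17),44),((320,245),40)]: print(p,atz("wrist",p,z))
print(bot.get_calibration("wrist")["fx"])
cv2.imwrite("pics/w1c.png",cv2.resize(im[235:340,240:400],None,fx=5,fy=5,interpolation=cv2.INTER_CUBIC))
E
```

```text
(321, 282) [505.4 233.9  63.5]
(299, 282) [520.4 233.3  63.5]
(343, 282) [490.4 234.4  63.5]
(208, 328) [593.7 278.5  40. ]
(432, 328) [422.1 284.6  40. ]
(152, 17) [602.1  64.7  44. ]
(490, 17) [396.8  72.   44. ]
(320, 245) [505.5 214.9  40. ]
429.2598932287231
```

View pics/w1c.png

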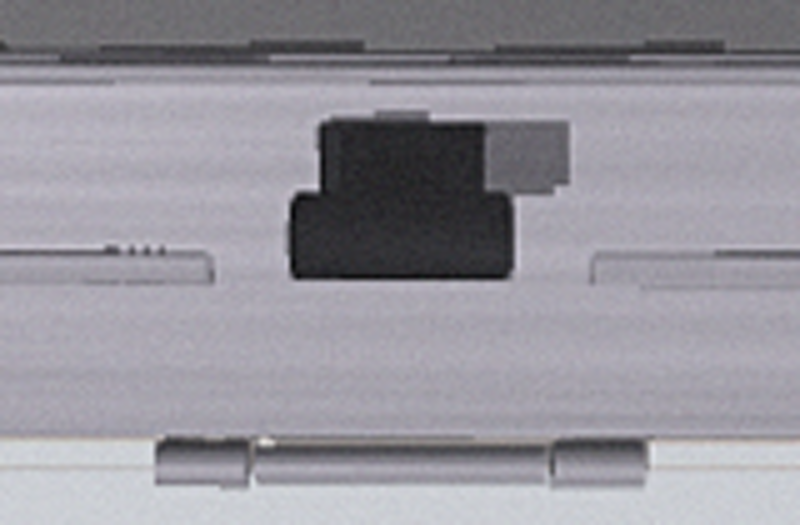

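drive_tool(
  series=[
    [[0.3,3.2,-4],[0,0,0],0.7],
    [[0.3,3.2,-8],[0,0,0],0.7],
    [[0.3,3.2,-12],[0,0,0],0.7],
    [[0.3,3.2,-14.2],[0,0,0],0.7],
    [[0.3,3.2,-14.2],[0,0,0],0.7],
  ],
)

```text
time: 4.25
ee_pos: [505.6, 231.3, 72.9]
tool_rot: [[-0.037, -0.999, -0.002], [-0.999, 0.037, -0.002], [0.002, 0.002, -1.0]]
force: [0.1, -0.8, 0.2]
grip_width: 0.698
grasp_force: 0.0
```

drive_tool(
  series=[
    [[0,0,0],[0,0,0],0.1],
    [[0,0,0],[0,0,0],0.1],
    [[0,0,0],[0,0,0],0.1],
    [[0,0,0],[0,0,0],0.1],
    [[0,0,0],[0,0,0],0.1],
  ],
  force=30,
)

```text
time: 4.88
ee_pos: [505.0, 232.8, 76.5]
tool_rot: [[-0.036, -0.999, -0.002], [-0.999, 0.036, 0.001], [-0.0, 0.002, -1.0]]
force: [-13.6, -1.1, 10.3]
grip_width: 0.339
grasp_force: 29.7
```

drive_tool(
  series=[
    [[0,0.56,1.2],[0,0,0],0.1],
    [[0,1.29,1.95],[0,0,0],0.1],
    [[0,2.15,2.55],[0,0,0],0.1],
    [[0,3.11,2.95],[0,0,0],0.1],
    [[0.1,4.14,3.15],[0,0,0],0.1],
  ],
)

```text
time: 5.5
ee_pos: [506.5, 273.3, 106.5]
tool_rot: [[-0.036, -0.999, -0.002], [-0.999, 0.036, -0.003], [0.003, 0.002, -1.0]]
force: [-10.5, -4.3, 1.3]
grip_width: 0.341
grasp_force: 30.6
```

drive_tool(
  series=[
    [[0,1.05,0.0],[0,0,0],0.1],
    [[0.1,2.08,-0.2],[0,0,0],0.1],
    [[0.1,3.05,-0.6],[0,0,0],0.1],
    [[0.1,3.92,-1.2],[0,0,0],0.1],
    [[0.1,4.3,-1.6],[0,0,0],0.1],
  ],
)

```text
time: 6.12
ee_pos: [508.2, 319.6, 93.2]
tool_rot: [[-0.034, -0.999, 0.002], [-0.999, 0.034, 0.004], [-0.004, -0.002, -1.0]]
force: [-13.3, 3.8, 11.3]
grip_width: 0.336
grasp_force: 33.7
```

drive_tool(
  series=[
    [[0,0,0],[0,0,0],0.1],
    [[0,0,0],[0,0,0],0.7],
    [[0,0,0],[0,0,0],0.7],
    [[0,0.8,1],[0,0,0],0.7],
    [[0,1.0,4],[0,0,0],0.8],
  ],
)

```text
time: 6.75
ee_pos: [508.0, 326.9, 129.1]
tool_rot: [[-0.036, -0.999, -0.002], [-0.999, 0.036, -0.002], [0.002, 0.002, -1.0]]
force: [0.3, 0.2, 0.6]
grip_width: 0.795
grasp_force: 0.0
```

```bash
python3 - <<'E'
from h import *
np.set_printoptions(precision=1,suppress=True)
a=save("scene","s2"); print(bot.read_state()["ee_pos"])
cv2.imwrite("pics/s2c.png",a[230:430,120:420,::-1])
for m in bot.mark_of("scene","lid_pull")[:2]: print(m)
T=np.array([504.4,178.6,0]);
print(proj("scene",T+[142*.035,142,75]))
E
```

```text
[510.1 328.2 135.6]
[212.3 375.5]
```

View pics/s2c.png

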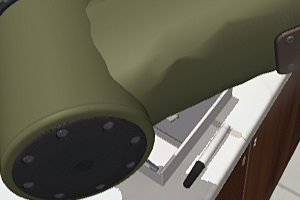

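drive_tool(
  series=[
    [[0,-1,5],[0,0,0],1],
    [[0,-4,9.5],[0,0,0],1],
    [[0,-9,10.5],[0,0,0],1],
    [[0,-14,10.5],[0,0,-0.1],1],
    [[0,-17,10.5],[0,0,-0.2],1],
  ],
)

```text
time: 7.48
ee_pos: [508.6, 155.2, 236.0]
tool_rot: [[-0.238, -0.971, 0.002], [-0.971, 0.238, 0.001], [-0.001, -0.002, -1.0]]
force: [0.5, 0.3, -0.3]
grip_width: 1.001
grasp_force: 0.0
```

```bash
python3 - <<'E'
from h import *
a=save("wrist","w3"); print(bot.read_state()["ee_pos"],yaw())
T=np.array([504.4,178.6,0])
for z in(("scene","lid_pull"),("wrist","lid_pull")):
    for m in bot.mark_of(*z)[:2]: print(z,m)
cv2.imwrite("pics/w3c.png",cv2.resize(a[:,:,::-1],(480,360)))
E
```

```text
[508.62406739 153.11393706 236.3630069 ] 2.8957022936166648
('wrist', 'lid_pull') {'xy': [267.3, 272.8], 'conf': 0.19}
```

View pics/w3c.png

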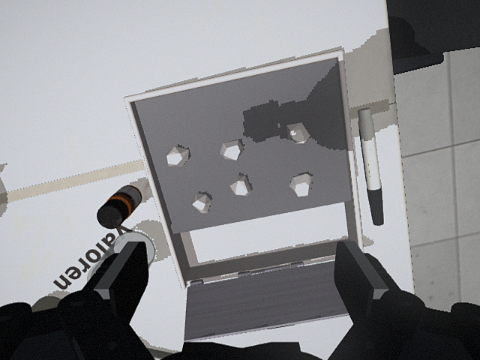

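drive_tool(
  series=[
    [[-0.6,-5,0],[0,0,-0.16],1],
    [[-1.2,-10,0],[0,0,-0.32],1],
    [[-1.8,-15,0],[0,0,-0.48],1],
    [[-2.4,-20,0],[0,0,-0.64],1],
    [[-3,-25,0],[0,0,-0.8],1],
  ],
)

```text
time: 8.25
ee_pos: [478.6, -93.7, 235.2]
tool_rot: [[-0.862, -0.507, 0.001], [-0.507, 0.862, 0.0], [-0.001, -0.0, -1.0]]
force: [0.8, -0.1, -0.2]
grip_width: 1.003
grasp_force: 0.0
```

drive_tool(
  series=[
    [[-0.4,-3.5,-1],[0,0,-0.12],1],
    [[-0.8,-7,-2],[0,0,-0.24],1],
    [[-1.3,-9,-3],[0,0,-0.34],1],
    [[-1.3,-9,-3],[0,0,-0.34],1],
  ],
)

```text
time: 8.75
ee_pos: [465.3, -183.4, 204.0]
tool_rot: [[-0.981, -0.193, -0.002], [-0.193, 0.981, 0.0], [0.002, 0.0, -1.0]]
force: [0.6, 0.3, 0.2]
grip_width: 1.001
grasp_force: 0.0
```

```bash
python3 - <<'E'
from h import *
np.set_printoptions(precision=1,suppress=True)
a=save("wrist","w4"); s=bot.read_state();print(s["ee_pos"],yaw(),s["time"],ray("wrist",(320,240))[0])
for n,z in dict(scraper=2,scraper_tray=0).items():
    for m in bot.mark_of("wrist",n)[:2]: print(n,round(m["conf"],2),np.array(m["xy"]),atz("wrist",m["xy"],z))
    for m in bot.regions_of("wrist",n)[:1]: print(m["conf"],cv2.minAreaRect(np.argwhere(m["pixels"])[:,::-1].astype(np.float32)))
E
```

```text
[ 465.7 -182.9  204.7] 1.7669926226347394 8.8 [ 391.1 -199.3  322.2]
scraper 0.84 [277.9 218.2] [ 475.5 -215.8    2. ]
0.64 ((273.2590637207031, 217.71835327148438), (165.73118591308594, 41.25586700439453), 87.61405944824219)
scraper_tray 0.94 [286.7 214.6] [ 472.2 -209.4    0. ]
0.91 ((284.0, 210.5), (199.0, 78.0), 90.0)
```

View pics/w4.png

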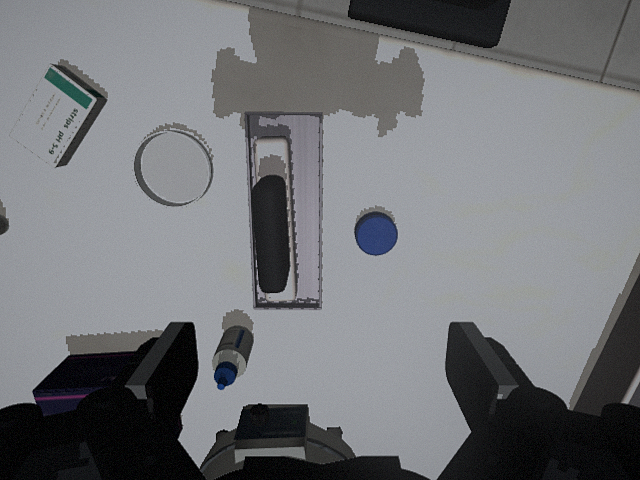

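```bash
python3 - <<'E'
from h import *
np.set_printoptions(precision=1,suppress=True)
g=lambda p,z:atz("wrist",p,z)
# handle top (z~70): sides
for p in [(252,187),(285,187),(257,280),(289,280),(270,176),(273,292)]: print(p,g(p,70))
# block top z~28
for p in [(255,138),(288,138),(262,298),(296,298)]: print("blk",g(p,28))
q=[g(p,12) for p in [(246,114),(322,113),(322,308),(254,308)]]; print("tray",q,np.mean(q,0))
E
```

```text
(252, 187) [ 442.1 -230.2   70. ]
(285, 187) [ 438.3 -211.    70. ]
(257, 280) [ 500.2 -218.2   70. ]
(289, 280) [ 496.2 -198.3   70. ]
(270, 176) [ 433.6 -220.8   70. ]
(273, 292) [ 506.3 -206.9   70. ]
blk [ 417.6 -238.3   28. ]
blk [ 413.3 -216.7   28. ]
blk [ 531.9 -215.5   28. ]
blk [ 526.9 -190.6   28. ]
tray [array([ 404.3, -249. ,   12. ]), array([ 393.3, -197.6,   12. ]), array([ 538.7, -168.3,   12. ]), array([ 549.3, -221.3,   12. ])] [ 471.4 -209.1   12. ]
```

drive_tool(
  series=[
    [[0.5,-3.1,-4],[0,0,0.01],0.7],
    [[0.5,-3.1,-8],[0,0,0.01],0.6],
    [[0.5,-3.1,-12],[0,0,0.01],0.6],
    [[0.5,-3.1,-14],[0,0,0.01],0.6],
    [[0.5,-3.1,-14],[0,0,0.01],0.6],
  ],
)

```text
time: 9.62
ee_pos: [469.7, -213.4, 63.5]
tool_rot: [[-0.979, -0.205, -0.003], [-0.205, 0.979, 0.0], [0.003, 0.001, -1.0]]
force: [0.4, 0.4, 0.4]
grip_width: 0.603
grasp_force: 0.0
```

drive_tool(
  series=[
    [[0,0,0],[0,0,0],0],
    [[0,0,0],[0,0,0],0],
    [[0,0,0],[0,0,0],0],
    [[0,0,0],[0,0,0],0],
    [[0,0,0],[0,0,0],0],
  ],
  force=70,
)

```text
time: 10.25
ee_pos: [471.4, -214.1, 66.5]
tool_rot: [[-0.979, -0.204, 0.003], [-0.204, 0.979, -0.0], [-0.003, -0.001, -1.0]]
force: [-0.6, 2.4, 6.7]
grip_width: 0.194
grasp_force: 69.4
```

drive_tool(
  series=[
    [[0,0,4],[0,0,0],0],
    [[0,0,9],[0,0,0],0],
    [[1,5,10],[0,0,-0.04],0],
    [[2,10,10],[0,0,-0.08],0],
    [[3,15,10],[0,0,-0.12],0],
  ],
)

```text
time: 10.88
ee_pos: [500.2, -62.6, 164.7]
tool_rot: [[-0.997, -0.083, 0.0], [-0.083, 0.997, 0.001], [-0.0, 0.001, -1.0]]
force: [0.9, -0.4, -1.2]
grip_width: 0.199
grasp_force: 68.9
```

drive_tool(
  series=[
    [[1,5,0],[0,0,-0.04],0],
    [[2,10,0],[0,0,-0.08],0],
    [[3,15,0],[0,0,-0.12],0],
    [[3.2,16,0],[0,0,-0.12],0],
    [[3.2,16,0],[0,0,-0.12],0],
  ],
)

```text
time: 11.5
ee_pos: [532.1, 96.2, 164.2]
tool_rot: [[-0.999, 0.034, -0.001], [0.034, 0.999, -0.0], [0.001, -0.0, -1.0]]
force: [0.6, -0.5, -1.0]
grip_width: 0.199
grasp_force: 69.0
```

```bash
python3 - <<'E'
from h import *
np.set_printoptions(precision=1,suppress=True)
a=save("wrist","w5"); s=bot.read_state();print(s["ee_pos"],yaw(),s["time"],s["force"],s["grip_width"])
for m in bot.mark_of("wrist","scraper")[:2]: print(m)
E
```

```text
[532.1  95.5 164.4] 1.535854573025709 11.55 [ 0.2 -0.  -1. ] 0.19564758907472077
{'xy': [320.0, 286.7], 'conf': 0.97}
```

View pics/w5.png

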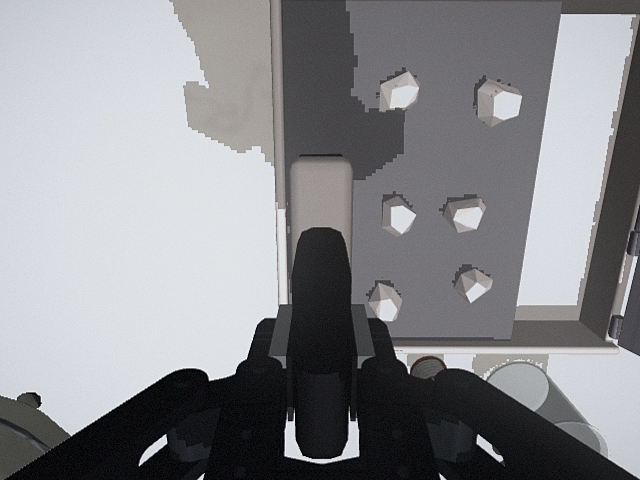

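drive_tool(
  series=[
    [[0,0,-3],[0,0,0],0],
    [[0,0,-5],[0,0,0],0],
    [[0,0,-6],[0,0,0],0],
    [[0,0,-6.4],[0,0,0],0],
    [[0,0,-6.5],[0,0,0],0],
  ],
)

```text
time: 12.22
ee_pos: [532.7, 95.7, 100.6]
tool_rot: [[-0.999, 0.036, 0.001], [0.036, 0.999, 0.0], [-0.001, 0.0, -1.0]]
force: [0.3, -0.3, -1.0]
grip_width: 0.197
grasp_force: 69.1
```

drive_tool(
  series=[
    [[0,0,-0.1],[0,0,0],0],
    [[0,0,-0.2],[0,0,0],0],
    [[0,0,-0.2],[0,0,0],0],
  ],
)

```text
time: 12.6
ee_pos: [532.8, 95.8, 100.5]
tool_rot: [[-0.999, 0.035, 0.002], [0.035, 0.999, -0.0], [-0.002, -0.0, -1.0]]
force: [-5.2, -1.2, 9.2]
grip_width: 0.196
grasp_force: 70.4
```

drive_tool(
  series=[
    [[0.05,1.5,0],[0,0,0],0],
    [[0.1,3,0],[0,0,0],0],
    [[0.15,4.5,0],[0,0,0],0],
    [[0.2,6,0],[0,0,0],0],
    [[0.25,7.5,0],[0,0,0],0],
  ],
)

```text
time: 13.22
ee_pos: [536.2, 170.5, 100.5]
tool_rot: [[-0.999, 0.035, 0.004], [0.035, 0.999, -0.001], [-0.004, -0.001, -1.0]]
force: [-0.0, -5.0, 7.0]
grip_width: 0.194
grasp_force: 70.0
```

drive_tool(
  series=[
    [[0.05,1.2,0],[0,0,0],0],
    [[0.1,2.4,0],[0,0,0],0],
    [[0.13,3.6,0],[0,0,0],0],
    [[0.17,4.7,0],[0,0,0],0],
    [[0.17,4.7,0],[0,0,0],0],
  ],
)

```text
time: 13.85
ee_pos: [537.9, 218.6, 100.5]
tool_rot: [[-0.999, 0.034, 0.004], [0.034, 0.999, 0.001], [-0.004, 0.001, -1.0]]
force: [-0.5, -1.4, 6.0]
grip_width: 0.196
grasp_force: 70.0
```

```bash
python3 - <<'E'
from h import *
np.set_printoptions(precision=1,suppress=True)
a=save("wrist","w6"); s=bot.read_state();print(s["ee_pos"],yaw(),s["time"],s["force"],s["grip_width"])
E
```

```text
[537.9 218.6 100.5] 1.5364006649744661 13.9 [-0.9 -0.4  6.1] 0.19596838365979713
```

View pics/w6.png

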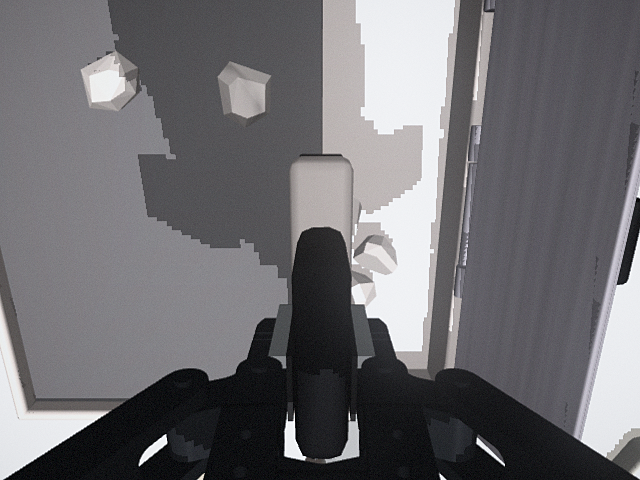

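drive_tool(
  series=[
    [[0,0.6,0],[0,0,0],0],
    [[0,0.6,0],[0,0,0],0],
    [[0,0.4,4],[0,0,0],0],
    [[-3,-5,5],[0,0,0],0],
    [[-6,-10,5],[0,0,0],0],
  ],
)

```text
time: 14.52
ee_pos: [476.5, 117.3, 149.2]
tool_rot: [[-0.999, 0.034, 0.002], [0.034, 0.999, 0.001], [-0.002, 0.001, -1.0]]
force: [0.9, -1.1, -0.8]
grip_width: 0.195
grasp_force: 68.9
```

drive_tool(
  series=[
    [[-0.9,-2.1,0],[0,0,0],0],
    [[-0.9,-2.1,-2],[0,0,0],0],
    [[-0.9,-2.1,-4],[0,0,0],0],
    [[-0.9,-2.1,-4.8],[0,0,0],0],
    [[-0.9,-2.1,-5],[0,0,0],0],
  ],
)

```text
time: 15.15
ee_pos: [468.0, 96.9, 100.5]
tool_rot: [[-0.999, 0.035, 0.002], [0.035, 0.999, -0.0], [-0.002, -0.0, -1.0]]
force: [-11.3, 0.9, 16.1]
grip_width: 0.202
grasp_force: 71.3
```

drive_tool(
  series=[
    [[0.05,1.5,0],[0,0,0],0],
    [[0.1,3,0],[0,0,0],0],
    [[0.15,4.5,0],[0,0,0],0],
    [[0.2,6,0],[0,0,0],0],
    [[0.25,7.5,0],[0,0,0],0],
  ],
)

```text
time: 15.78
ee_pos: [471.4, 171.8, 100.5]
tool_rot: [[-0.999, 0.035, 0.004], [0.035, 0.999, -0.001], [-0.004, -0.001, -1.0]]
force: [-0.3, -3.8, 6.1]
grip_width: 0.197
grasp_force: 70.0
```

drive_tool(
  series=[
    [[0.05,1.2,0],[0,0,0],0],
    [[0.1,2.4,0],[0,0,0],0],
    [[0.13,3.6,0],[0,0,0],0],
    [[0.17,5.1,0],[0,0,0],0],
    [[0.17,5.1,0],[0,0,0],0],
  ],
)

```text
time: 16.4
ee_pos: [473.1, 224.2, 100.4]
tool_rot: [[-0.999, 0.034, 0.004], [0.034, 0.999, 0.001], [-0.004, 0.002, -1.0]]
force: [-0.7, 0.3, 5.5]
grip_width: 0.195
grasp_force: 70.0
```

drive_tool(
  series=[
    [[0,-0.2,4],[0,0,0],0],
    [[0,-4,9],[0,0,0],0],
    [[0,-10,10],[0,0,0],0],
    [[0,-12,10],[0,0,0],0],
    [[0,-12,10],[0,0,0],0],
  ],
)

```text
time: 17.02
ee_pos: [471.9, 102.2, 198.1]
tool_rot: [[-0.999, 0.037, 0.001], [0.037, 0.999, 0.001], [-0.001, 0.001, -1.0]]
force: [0.4, 0.5, -2.1]
grip_width: 0.196
grasp_force: 69.0
```

```bash
python3 - <<'E'
from h import *
np.set_printoptions(precision=1,suppress=True)
a=save("wrist","w7"); s=bot.read_state();print(s["ee_pos"],yaw(),s["time"],s["force"],s["grip_width"])
for m in bot.mark_of("wrist","chip_1"):
    p=atz("wrist",m["xy"],14)-[504.4,178.6,0]; print(round(m["conf"],2),m["xy"],p)
E
```

```text
[471.8 102.9 197.7] 1.5346645991092662 17.075 [-0.   0.3 -1.7] 0.19881831681952186
0.94 [498.9, 267.9] [ 8.2 55.1 14. ]
0.85 [492.9, 313.2] [45.5 53.9 14. ]
0.78 [514.7, 290.5] [27.  68.8 14. ]
0.74 [484.6, 340.9] [69.5 49.4 14. ]
0.73 [501.3, 153.1] [-76.4  49.2  14. ]
```

View pics/w7.png

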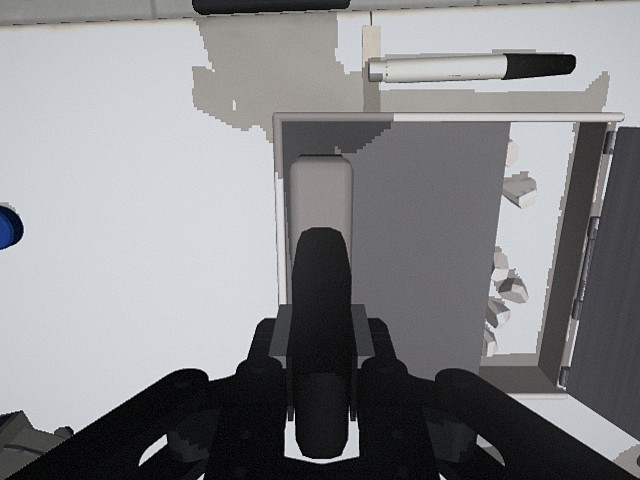

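drive_tool(
  series=[
    [[0,-5,0],[0,0,0.05],0],
    [[0,-10,-1],[0,0,0.1],0],
    [[0,-15,-2],[0,0,0.15],0],
    [[0,-20,-3],[0,0,0.2],0],
    [[0,-25,-4],[0,0,0.24],0],
  ],
)

```text
time: 17.75
ee_pos: [472.0, -147.6, 157.0]
tool_rot: [[-0.978, -0.207, -0.0], [-0.207, 0.978, 0.0], [0.0, 0.0, -1.0]]
force: [0.1, 1.6, -1.5]
grip_width: 0.197
grasp_force: 69.1
```

drive_tool(
  series=[
    [[0,-4,0],[0,0,0],0],
    [[0,-6.3,-1],[0,0,0],0],
    [[0,-6.3,-4],[0,0,0],0],
    [[0,-6.3,-6],[0,0,0],0],
    [[0,-6.3,-7],[0,0,0],0],
  ],
)

```text
time: 18.38
ee_pos: [471.6, -209.2, 85.9]
tool_rot: [[-0.979, -0.205, -0.003], [-0.205, 0.979, 0.0], [0.003, 0.001, -1.0]]
force: [0.2, 0.2, -1.4]
grip_width: 0.198
grasp_force: 69.1
```

drive_tool(
  series=[
    [[0,0,-1],[0,0,0],0],
    [[0,0,-1.7],[0,0,0],0],
    [[0,0,-2],[0,0,0],0],
    [[0,0,-2.1],[0,0,0],0],
    [[0,0,-2.1],[0,0,0],0],
  ],
)

```text
time: 19.0
ee_pos: [471.9, -210.1, 67.1]
tool_rot: [[-0.979, -0.203, 0.001], [-0.203, 0.979, -0.0], [-0.001, -0.0, -1.0]]
force: [-0.2, 1.2, -0.8]
grip_width: 0.2
grasp_force: 69.1
```

drive_tool(
  series=[
    [[0,0,-0.1],[0,0,0],0],
    [[0,0,-0.2],[0,0,0],0],
    [[0,0,-0.2],[0,0,0],0],
  ],
)

```text
time: 19.38
ee_pos: [472.1, -210.4, 66.5]
tool_rot: [[-0.979, -0.204, 0.001], [-0.204, 0.979, -0.001], [-0.001, -0.001, -1.0]]
force: [-3.8, 0.9, 7.1]
grip_width: 0.197
grasp_force: 70.3
```

Contact. Release, opening only part-way, then rise straight up.

drive_tool(
  series=[
    [[0,0,0.2],[0,0,0],0.5],
    [[0,0,0.2],[0,0,0],0.6],
    [[0,0,0.2],[0,0,0],0.6],
    [[0,0,4],[0,0,0],0.6],
    [[0,0,9],[0,0,0],0.6],
  ],
)

```text
time: 20.0
ee_pos: [470.9, -209.9, 154.3]
tool_rot: [[-0.979, -0.203, -0.003], [-0.203, 0.979, 0.001], [0.003, 0.001, -1.0]]
force: [0.9, 1.1, 1.1]
grip_width: 0.597
grasp_force: 0.0
```

drive_tool(
  series=[
    [[0,3,4],[0,0,0],0.6],
    [[0,3,5],[0,0,0],0.6],
    [[0,3,5],[0,0,0],0.6],
  ],
)

```text
time: 20.38
ee_pos: [471.9, -180.0, 204.9]
tool_rot: [[-0.979, -0.204, 0.001], [-0.204, 0.979, 0.0], [-0.001, 0.0, -1.0]]
force: [-0.3, -0.7, -0.9]
grip_width: 0.601
grasp_force: 0.0
```

```bash
python3 - <<'E'
from h import *
np.set_printoptions(precision=1,suppress=True)
a=save("wrist","w8"); s=bot.read_state();print(s["ee_pos"],yaw(),s["time"],s["force"],s["grip_width"])
for n,z in dict(scraper=2,scraper_tray=0).items():
    for m in bot.mark_of("wrist",n)[:1]: print(n,round(m["conf"],2),np.array(m["xy"]),atz("wrist",m["xy"],z))
cv2.imwrite("pics/w8c.png",cv2.resize(a[:,:,::-1],(480,360)))
E
```

```text
[ 471.5 -180.1  203.7] 1.7755121224354224 20.425 [-0.4  0.1 -0.4] 0.5993427371177942
scraper 0.97 [280.1 205.2] [ 469.7 -213.2    2. ]
scraper_tray 0.6 [285.3 202.2] [ 466.9 -210.     0. ]
```

View pics/w8c.png

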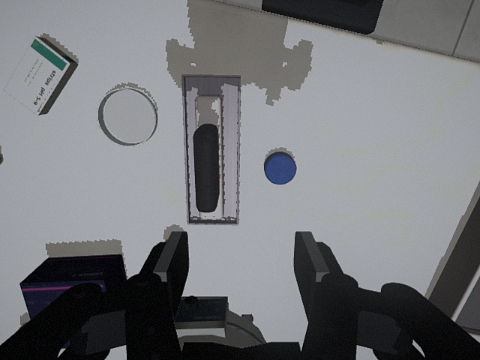

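drive_tool(
  series=[
    [[0.4,5.5,1],[0,0,0.15],0.7],
    [[0.8,11,2],[0,0,0.3],0.7],
    [[1.2,16.5,2],[0,0,0.45],0.7],
    [[1.6,22,2],[0,0,0.6],0.7],
    [[2,27.5,2],[0,0,0.75],0.7],
  ],
)

```text
time: 21.15
ee_pos: [491.4, 96.3, 223.5]
tool_rot: [[-0.574, -0.819, -0.002], [-0.819, 0.574, -0.001], [0.002, 0.001, -1.0]]
force: [1.2, 0.6, -0.3]
grip_width: 0.7
grasp_force: 0.0
```

drive_tool(
  series=[
    [[0.4,5.5,0],[0,0,0.15],0.7],
    [[0.8,11,0],[0,0,0.3],0.7],
    [[1.2,16.5,0],[0,0,0.45],0.7],
    [[1.7,23.2,0],[0,0,0.58],0.7],
    [[1.7,23.2,0],[0,0,0.58],0.7],
  ],
)

```text
time: 21.78
ee_pos: [508.0, 329.5, 221.1]
tool_rot: [[-0.032, -0.999, -0.004], [-0.999, 0.032, -0.004], [0.004, 0.004, -1.0]]
force: [-0.1, -1.0, -0.3]
grip_width: 0.699
grasp_force: 0.0
```

```bash
python3 - <<'E'
from h import *
np.set_printoptions(precision=1,suppress=True)
bot.get_image("wrist"); s=bot.read_state();print(s["ee_pos"],yaw(),s["time"])
for m in bot.mark_of("wrist","lid_pull")[:2]: print(m,atz("wrist",m["xy"],75))
for m in bot.mark_of("wrist","lid_hinge")[:1]: print(m,atz("wrist",m["xy"],40))
print(proj("wrist",[509.4,320.6,75]))
E
```

```text
[508.3 328.3 221.8] 3.107150056851691 21.825
{'xy': [317.4, 226.0], 'conf': 0.72} [510.8 319.5  75. ]
{'xy': [319.6, 158.3], 'conf': 0.72} [508.4 280.1  40. ]
[320.2 228.2]
```

drive_tool(
  series=[
    [[0.1,0,-5],[0,0,0],0.7],
    [[0.1,0,-10],[0,0,0],0.7],
    [[0.1,-0.3,-12.5],[0,0,0],0.7],
    [[0.1,-0.7,-13],[0,0,0],0.7],
    [[0.1,-0.8,-13],[0,0,0],0.7],
  ],
)

```text
time: 22.55
ee_pos: [510.4, 318.1, 96.1]
tool_rot: [[-0.037, -0.999, 0.001], [-0.999, 0.037, 0.001], [-0.001, -0.001, -1.0]]
force: [0.1, -0.8, 1.7]
grip_width: 0.702
grasp_force: 0.0
```

drive_tool(
  series=[
    [[0,0,0],[0,0,0],0.1],
    [[0,0,0],[0,0,0],0.1],
    [[0,0,0],[0,0,0],0.1],
    [[0,0,0],[0,0,0],0.1],
  ],
  force=30,
)

```text
time: 23.05
ee_pos: [508.2, 319.5, 97.0]
tool_rot: [[-0.035, -0.999, -0.002], [-0.999, 0.035, 0.001], [-0.0, 0.002, -1.0]]
force: [-11.9, -1.8, 9.3]
grip_width: 0.336
grasp_force: 29.7
```

drive_tool(
  series=[
    [[0,0,0],[0,0,0],0.6],
    [[0,0,0],[0,0,0],0.6],
    [[0,0.1,-0.5],[0,0,0],0.6],
    [[0,0.1,-0.8],[0,0,0],0.6],
    [[0,0.1,-0.8],[0,0,0],0.6],
  ],
)

```text
time: 23.68
ee_pos: [509.6, 319.7, 86.1]
tool_rot: [[-0.036, -0.999, -0.001], [-0.999, 0.036, -0.001], [0.001, 0.001, -1.0]]
force: [0.4, 0.8, -0.9]
grip_width: 0.602
grasp_force: 0.0
```

drive_tool(
  series=[
    [[0,0,0],[0,0,0],0.1],
    [[0,0,0],[0,0,0],0.1],
    [[0,0,0],[0,0,0],0.1],
    [[0,0,0],[0,0,0],0.1],
  ],
)

```text
time: 24.18
ee_pos: [508.2, 320.0, 87.1]
tool_rot: [[-0.035, -0.999, -0.003], [-0.999, 0.035, -0.001], [0.001, 0.003, -1.0]]
force: [-9.8, -0.0, 4.7]
grip_width: 0.338
grasp_force: 30.1
```

drive_tool(
  series=[
    [[0,-0.6,0.6],[0,0,0],0.1],
    [[0,-1.43,1.15],[0,0,0],0.1],
    [[0,-2.4,1.55],[0,0,0],0.1],
    [[-0.1,-3.43,1.75],[0,0,0],0.1],
    [[-0.1,-4.48,1.72],[0,0,0],0.1],
  ],
)

```text
time: 24.8
ee_pos: [506.6, 276.1, 103.6]
tool_rot: [[-0.035, -0.999, -0.004], [-0.999, 0.035, 0.002], [-0.002, 0.004, -1.0]]
force: [-11.6, 3.4, 2.3]
grip_width: 0.338
grasp_force: 29.8
```

drive_tool(
  series=[
    [[0,-1.03,-0.2],[0,0,0],0.1],
    [[0,-1.99,-0.6],[0,0,0],0.1],
    [[0,-2.85,-1.2],[0,0,0],0.1],
    [[-0.1,-3.58,-1.95],[0,0,0],0.1],
    [[-0.1,-3.8,-2.3],[0,0,0],0.1],
  ],
)

```text
time: 25.42
ee_pos: [505.1, 235.8, 80.5]
tool_rot: [[-0.036, -0.999, -0.006], [-0.999, 0.036, -0.003], [0.003, 0.006, -1.0]]
force: [-15.3, -3.9, 8.0]
grip_width: 0.339
grasp_force: 31.9
```

drive_tool(
  series=[
    [[0,-0.1,-0.4],[0,0,0],0.1],
    [[0,-0.1,-0.4],[0,0,0],0.7],
    [[0,-0.1,-0.4],[0,0,0],0.7],
    [[0,-0.1,-0.4],[0,0,0],0.7],
    [[0,-0.1,5],[0,0,0],0.7],
  ],
)

```text
time: 26.05
ee_pos: [505.7, 234.8, 126.8]
tool_rot: [[-0.036, -0.999, -0.008], [-0.999, 0.036, -0.005], [0.005, 0.007, -1.0]]
force: [0.3, 0.6, 1.2]
grip_width: 0.699
grasp_force: 0.0
```

drive_tool(
  series=[
    [[0,-1,6],[0,0,0],0.7],
    [[0,-4,9],[0,0,0],0.7],
    [[0,-4,9],[0,0,0],0.7],
    [[0,-4,9],[0,0,0],0.7],
    [[0,-4,9],[0,0,0],0.7],
  ],
)

```text
time: 26.68
ee_pos: [507.3, 196.4, 219.4]
tool_rot: [[-0.036, -0.999, -0.002], [-0.999, 0.036, -0.001], [0.001, 0.002, -1.0]]
force: [0.0, -0.3, -0.3]
grip_width: 0.7
grasp_force: 0.0
```

```bash
python3 - <<'E'
from h import *
np.set_printoptions(precision=1,suppress=True)
save("wrist","w9"); s=bot.read_state();print(s["ee_pos"],yaw(),s["time"],s["force"])
for n,z in dict(lid_pull=63.5,lid_hinge=40,chip_1=43).items():
    for m in bot.mark_of("wrist",n)[:3]: print(n,m,atz("wrist",m["xy"],z))
for z in (63.5,66.3): print(proj("wrist",[506.4,234.6,z]))
im=cv2.imread("pics/w9.png"); 
# lid free edge line at shut: y=38 z=40
for y in (38,40,42,36): print(y,proj("wrist",[504.4+y*.035,178.6+y,40]))
c=int(proj("wrist",[504.4+50,178.6+38,40])[0]);print(c,[int(v) for v in im[190:300:2,c].mean(1)])
w1=cv2.imread("pics/w1.png");print(s["force"])
E
```

```text
[507.4 196.3 219.5] 3.1060938975103105 26.725 [-0.   0.6  1.1]
lid_pull {'xy': [324.6, 288.8], 'conf': 0.78} [506.6 236.3  63.5]
lid_hinge {'xy': [326.4, 331.1], 'conf': 0.91} [506.6 282.1  40. ]
[325.2 286.2]
[325.2 287.8]
38 [325.  250.8]
40 [325.  253.4]
42 [325. 256.]
36 [325.  248.2]
258 [117, 115, 117, 112, 114, 115, 114, 114, 116, 115, 114, 114, 112, 120, 114, 110, 117, 115, 116, 115, 117, 118, 116, 118, 114, 117, 118, 119, 115, 120, 64, 70, 188, 159, 197, 184, 183, 184, 188, 184, 187, 180, 177, 184, 183, 177, 182, 183, 180, 194, 105, 179, 165, 164, 183]
[-0.   0.6  1.1]
```

drive_tool(
  series=[
    [[0,0.1,-0.5],[0,0,0],0.7],
    [[0,0.6,-0.5],[0,0,0],0.7],
    [[0,0.6,-0.5],[0,0,0],0.7],
    [[0,0.6,-0.5],[0,0,0],0.7],
    [[0,0.6,-0.5],[0,0,0],0.7],
  ],
)

```text
time: 27.5
ee_pos: [507.8, 202.1, 216.1]
tool_rot: [[-0.036, -0.999, 0.0], [-0.999, 0.036, 0.0], [-0.0, -0.0, -1.0]]
force: [0.6, 0.2, -0.2]
grip_width: 0.697
grasp_force: 0.0
```

drive_tool(
  series=[
    [[0,0,0],[0,0,0],0.7],
    [[0,0,0],[0,0,0],0.7],
    [[0,0,0],[0,0,0],0.7],
    [[0,0,0],[0,0,0],0.7],
    [[0,0,0],[0,0,0],0.7],
  ],
)

```text
time: 28.12
ee_pos: [507.7, 202.1, 216.0]
tool_rot: [[-0.036, -0.999, -0.0], [-0.999, 0.036, -0.0], [0.0, 0.0, -1.0]]
force: [-0.1, -0.4, -0.6]
grip_width: 0.705
grasp_force: 0.0
```

```bash
python3 - <<'E'
from h import *
np.set_printoptions(precision=1,suppress=True)
save("wrist","w10"); s=bot.read_state();print(s["ee_pos"],s["time"])
im=cv2.imread("pics/w10.png").mean(2); old=cv2.imread("pics/w1.png").mean(2)
for n,g in(("w1",old),("w10",im)):
    f=cv2.GaussianBlur(g.astype(np.float32),(1,3),0)[225:345,220:280].mean(1)
    d=np.diff(f); print(n,[(225+i,round(float(d[i]),0)) for i in np.argsort(-abs(d))[:8]])
print(len([m for m in bot.mark_of("wrist","chip_1") if m["conf"]>.4]))
for n,z in dict(lid_pull=63.5,lid_hinge=40).items():
    for m in bot.mark_of("wrist",n)[:1]: print(n,m["xy"],atz("wrist",m["xy"],z))
for n in("beaker","amber_vial","petri_dish","dropper_2","flask_cap","marker","scraper","scraper_tray"):
    bot.get_image("top") if n=="beaker" else 0
    for m in bot.mark_of("top",n)[:1]: print(n,m["xy"],atz("top",m["xy"],0))
E
```

```text
[507.7 202.1 215.9] 28.175
w1 [(np.int64(247), 31.0), (np.int64(284), -27.0), (np.int64(248), 24.0), (np.int64(286), 20.0), (np.int64(251), 20.0), (np.int64(283), -16.0), (np.int64(243), -16.0), (np.int64(242), -13.0)]
w10 [(np.int64(246), 34.0), (np.int64(247), 29.0), (np.int64(283), -24.0), (np.int64(250), 20.0), (np.int64(321), 19.0), (np.int64(282), -19.0), (np.int64(285), 19.0), (np.int64(242), -17.0)]
0
lid_pull [325.2, 282.1] [506.6 235.7  63.5]
lid_hinge [328.2, 326.2] [505.6 281.7  40. ]
beaker [197.6, 189.8] [668.8 235.    0. ]
amber_vial [223.3, 197.3] [650.3 177.5   0. ]
petri_dish [438.8, 280.9] [ 451.2 -295.1    0. ]
dropper_2 [410.8, 222.9] [ 582.6 -240.2    0. ]
flask_cap [368.8, 276.1] [ 465.3 -141.8    0. ]
marker [208.0, 323.8] [369.8 209.3   0. ]
scraper [400.2, 273.9] [ 468.6 -211.     0. ]
scraper_tray [399.7, 279.2] [ 456.9 -209.3    0. ]
```

```bash
python3 -c "
from station import bot
print(bot.hand_in())"
```

```text
the job is handed in; nothing more can be done
None
```

I handed the job in at about 28 s: the last pictures show all six chips wiped into the trough, the lid shut over them, the scraper released upright in its tray and the bystanders where they were. The hand-in gave no verdict, and I viewed 11 pictures, one over the limit of 10.

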